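# Run the quick wing nut onto the bottle-guide stud

## Robot

A 6-joint arm with a two-finger parallel gripper is mounted at the origin on a cart in front of the work surface, level with it; the furniture and walls round the work are solid. World frame = base frame: x ahead of the robot, y to its left, z up, the work surface at z = 0. Lengths are in m, angles in rad, forces in N, time in s.
With the tool pointing down it reaches from about 0.35 to 0.975 m from the base axis. Payload 7.1 kg.
Tool frame: the origin (TCP) lies at the very end of the fingers, on their centre line; the grasp point (between the pads) lies 19 mm behind it; z points along the fingers, y is the line along which they close (so a half turn about z gives the same grasp; the last joint's range is limited). The gripper opens to 88 mm and grips with 3 to 60 N. Pads are 20 mm wide; open, the fingers measure 115 mm over their backs; the gripper's body (75 mm by 178 mm) begins 61 mm behind the grasp point.
Start: joints at [1.168, 0.423, 1.63, -0, 1.089, -0.019], TCP at [0.234, 0.58, 0.196] pointing down, gripper open.
Joint ranges: [-3, 3], [-0.9, 2.11], [0.09, 2.58], [-1.31, 4.45], [0.11, 2.69], [-2.54, 2.54]. Speed limits (rad/s): [2.39, 2.39, 3.01, 3.14, 3.14, 3.14].

## Interface

Orientations are given as [roll, pitch, yaw] about the fixed x, y, z axes, in that order (R = Rz(yaw) Ry(pitch) Rx(roll)).
In Python, from cell import arm gives the robot as it stands. The module is installed in compiled form; this text tells all that it offers.
- The arm moves only by the shell command python3 -m pendant 'ROWS' [OPENING] [FORCE]. ROWS is JSON, a list of rows, each an object with "offset": the shift along the tool's x, y, z in units of 50 mm (1.0 is 50 mm), a list of three; "yaw": the turn about the tool's z in rad. In form: [{"offset": [tx, ty, tz], "yaw": yaw}, ...]. A call has 1 to 8 rows; each row is the pose to reach, as a shift and turn from the pose commanded when the call began, along the tool's axes at that moment; what a row does not reach only later rows make up. A row lasts 1/8 s, in which the tool goes at most 62.5 mm and 10.7 degrees, less where a joint would pass 70% of its speed; a pose out of reach is approached as far as the arm can. A call with a gripper value outside its range is refused whole. OPENING is the gripper's target within -1 to 1 (shut at 1, half-way at 0, fully open at -1), set as the call begins (- or left out, the last holds). The fingers move at their own pace and stop on an object; FORCE is the grip in N (left out, the last holds). Time passes only in rows, so rows that repeat a pose let the fingers close. It gives the time, the measured TCP pose, the force, the opening and the grip force at its end, in the units of the state.
- arm.sense(): the state, without advancing time (a new reading comes with each control period).
- arm.camera(name): name is "scene" or "top" or "wrist"; returns the picture (420x560x3 uint8, red, green, blue); there is no depth.
- arm.get_calibration(name): a dict with "intrinsics" (3x3 intrinsics, pixels), "camera_from_world" (4x4, takes a point from world to camera coordinates). Camera axes: x right, y down, z forward; pixel columns grow to the right and rows downward; lengths in m; the calibration is good to about 2 mm. The wrist camera is an equidistant fisheye: a pixel r from the principal point sees the ray r / f radians off the axis. A picture is of the moment at which its call begins: read the wrist's pose just before it. get_calibration takes no time and is no camera call; for the wrist camera it gives the pose at the moment of the call.
- arm.sign_off(): hands the job in; it is judged then, once.
The state is a dict: "time_s": time; "q": joint angles; "dq": joint speeds; "joint_torque": joint torques, N m; "eef_pos": TCP position; "tool_rot": TCP orientation; "contact_force": force on the tool from outside, world axes, zero at the start; "moment": the same for the moment, N m; "gripper_width": finger opening in m; "grasp_force": force on a finger pad.
Only numpy, scipy, OpenCV 4.12 (cv2) and the standard library are available. Lean on these libraries where they do the work, as an engineer would, in place of code of your own. Each camera call takes 0.05 s, during which the arm holds its last target. There are 200 camera calls.

## Task

Clamp the bottle guide: pick up the loose wing nut, set it upright over the station's stud, turn it gently backward (counterclockwise) until it drops at the thread start, then turn it forward (clockwise) until it is run fully home and holds the brass ring pressed down, and let go. Use little force, never wrench against the stops, keep the nut upright, and leave the other things on the table alone.

Things in the scene. Friction and masses are not known exactly. Their poses are not given: they have to be found in the camera images.
- wing_nut: the loose quick wing nut, 0.15 kg, standing on the table. Steel cup, open below, 57 mm outside, 47 mm bore 35 mm deep, 40 mm tall, with a black wing across its top, 62 mm tall in all. Origin: centre of the open underside; x along the wing, z up.
- wing (a point): middle of the nut's black wing, a bar 70 mm long (nut's x), 14 mm thick (nut's y) and 22 mm high, 40 to 62 mm above the nut's origin; this point is at 51 mm. Grip and turn the nut here, from above, fingers on the flat sides.
- pins (a point): point on the nut's axis 5 mm above its origin, level with the centres of three 6 mm brass pins that point inward from the bore wall at 0, 120 and 240 degrees from the nut's x, tips 13.5 mm from the axis. They are the nut's thread.
- guide_station: bottle-guide station, fixed to the table: aluminium base 120x150 mm, white guide (top at 22 mm) with two U pockets toward +x, and an upright steel stud. Origin: on the table, exactly under the stud's axis, z up. How the stud's thread is turned differs every time and is NOT given by this pose: find it by feel.
- stud_tip (a point): top of the stud, on its axis, 55 mm above the station's origin. Smooth core 24 mm across, tapering to 13 mm over its top 7 mm. Forward = clockwise seen from above, backward = counterclockwise.
- thread_start (a point): point on the stud's axis, 41 mm above the station's origin, level with the thread's highest points. Three ledges, 44 mm across, 4 mm thick, each 83 degrees long, fall clockwise 3.4 mm per rad from their start to an upright 4 mm stop wall (as high as the start); then a 26 degree gap. A nut just set on rests with its origin 34 to 40 mm above the station's; forward it jams.
- seat (a point): point on the stud's axis, 28 mm above the station's origin: top of the free ring. Turned backward (at most 120 degrees) the nut climbs up to 5 mm, then its pins fall through the gaps and it lands here (by luck it may do so at once); more backward meets the walls. Then about 85 degrees forward run the pins under the ledges and press the nut 3 mm lower, to the stop walls; friction holds it.
- ring (a joint): how far the sprung brass pressure ring (64 mm across, round the stud's foot, under the nut) is pressed down, m: 0 free, about 0.0027 with the nut run fully home, 0.004 its own limit. Spring force 2 N at 0, plus 2 N per mm. The last part of the forward turn needs about 0.2 N m; over 0.5 N m against a stop is too much.
- beaker: white plastic beaker, 76 mm across, 94 mm tall, origin at the centre of its foot; a bystander
- serum_pump_93: serum bottle with pump head, 41 mm across, 101 mm tall, origin at the centre of its foot; a bystander
- overcap_0: loose gold overcap, 24 mm across, 36 mm tall, origin at the centre of its foot; a bystander
- pump_insert_0: gold pump head standing on its collar, 26 mm across, 37 mm tall, origin at the centre of its foot; a bystander
- tweezers: steel tweezers lying flat, 124 mm long along its y, 12 mm high, origin under its middle; a bystander
- fill_gauge: upright fill-height gauge plate on a foot, 32x50x83 mm, origin at the centre of its foot; a bystander
- serum_open_100: open serum bottle, 39 mm across, 72 mm tall, origin at the centre of its foot; a bystander
Mind the look-alikes: they are no part of the job. Of the things that look like the guide_station, the larger one is meant. Leave any red look-alike of the wing_nut alone.

How it is judged:
On the way:
1. the nut is set upright over the stud, pins on the thread (horizontal distance between wing_nut and guide_station below 0.004 m and z of wing_nut in the frame of guide_station below 0.043 m and angle between wing_nut's own z axis and vertical below 0.15 rad), for 0.2 s.
At the end, for the whole second after the job is handed in: The nut stands upright (within 0.06 rad) and still on the stud's axis (within 3 mm), threaded on so that by itself it holds the brass ring pressed down at least 1.8 mm, its underside less than 26.8 mm above the station's origin (horizontal distance between wing_nut and guide_station below 0.003 m and z of wing_nut in the frame of guide_station below 0.0268 m and value of joint ring above 0.0018 m and angle between wing_nut's own z axis and vertical below 0.06 rad and linear speed of wing_nut below 0.01 m/s); the robot touches nothing.
It fails at once if the nut is pressed or wrenched against the station with more than 60 N (contact force between wing_nut and guide_station above 60 N).
It fails at once if the nut is tipped more than 0.6 rad (angle between wing_nut's own z axis and vertical above 0.6 rad).
It fails at once if a bystander is moved more than 20 mm (distance of any of beaker, serum_pump_93, overcap_0, pump_insert_0, tweezers, fill_gauge, serum_open_100 from where it was at the start of the episode above 0.02 m).
It also fails if it takes over 72 s, if anything falls off the work surface, if the arm or the gripper's body presses on something with over 40 N, if the wrist force passes 120 N, or if a joint passes its speed limit or range.

## Working session

There is one attempt and no reset: what is moved stays moved. The work goes in short steps, Python scripts to look and compute and a shell command to move; the robot and the scene stay as the last step left them, time stands still between calls to the robot, and variables do not carry over. Pictures are saved under pics/ and viewed, at most 10 in all, crops included, and the job is handed in when it is done.

```bash
mkdir -p pics; python3 - <<'E'
from cell import arm
import cv2,numpy as np
s=arm.sense();print(s)
a=arm.camera("scene");b=arm.camera("top")
cv2.imwrite("pics/top.png",cv2.resize(b,(800,600))[:,:,::-1]);cv2.imwrite("pics/scene.png",cv2.resize(a,(800,600))[:,:,::-1])
for n in("scene","top"):print(arm.get_calibration(n))
E
```

```text
{'time_s': 0.0, 'q': array([ 1.16799695e+00,  4.23844972e-01,  1.63069541e+00, -1.75964359e-05,
        1.08859345e+00, -1.90423588e-02]), 'dq': array([ 0.00100431,  0.00061476, -0.00027277,  0.0001739 ,  0.00083967,
        0.00144769]), 'joint_torque': array([ 1.83376003e-03, -5.44626153e+01, -2.73664087e+01,  6.44447585e-02,
        2.27797253e-02, -3.44820296e-05]), 'eef_pos': array([0.23377376, 0.57898403, 0.19539702]), 'tool_rot': array([-3.14005146e+00, -1.37712218e-05,  2.75784380e+00]), 'contact_force': array([ 0.29795015, -0.09692434, -0.11995869]), 'moment': array([-0.06306187,  0.05008381, -0.02030117]), 'grasp_force': 0.0, 'gripper_width': 0.0877737798434137}
{'intrinsics': array([[428.96526234,   0.        , 283.68067967],
       [  0.        , 428.96526234, 201.60864574],
       [  0.        ,   0.        ,   1.        ]]), 'camera_from_world': array([[-0.88193058, -0.4709866 , -0.0192373 ,  0.48567086],
       [-0.18036772,  0.37488406, -0.9093566 ,  0.15897526],
       [ 0.43550653, -0.79851961, -0.41557249,  1.33423762],
       [ 0.        ,  0.        ,  0.        ,  1.        ]])}
{'intrinsics': array([[381.04041673,   0.        , 282.55055191],
       [  0.        , 381.04041673, 210.90313641],
       [  0.        ,   0.        ,   1.        ]]), 'camera_from_world': array([[-0.02468238, -0.99968946,  0.00343014,  0.01444934],
       [-0.99281111,  0.02411029, -0.1172382 ,  0.53686012],
       [ 0.11711909, -0.0062992 , -0.9930979 ,  1.01904202],
       [ 0.        ,  0.        ,  0.        ,  1.        ]])}
```

View pics/top.png

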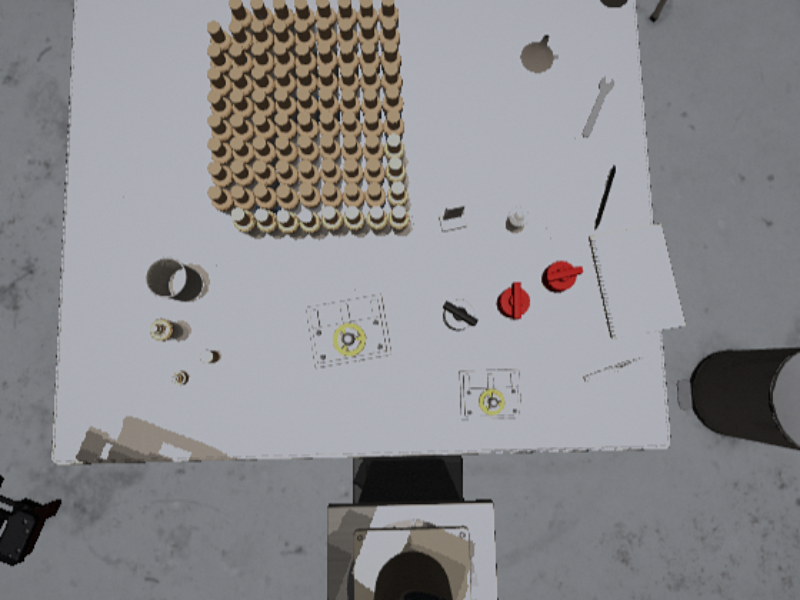

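View pics/scene.png

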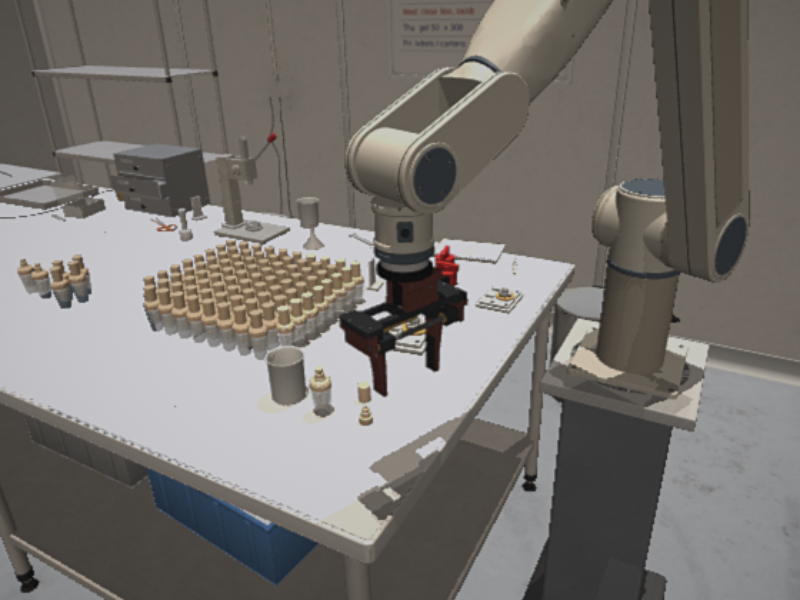

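The top view shows two stations: the larger at (348,338) and a smaller one at (491,402). The nut candidates are a black wing with a steel cup at (460,315) and two red ones at (515,300) and (562,275). The larger station and the black-winged nut fit the description. I'll confirm both in one crop.

```bash
cat > h.py <<'E'
from cell import arm
import cv2,numpy as np
def ray(n,uv,z,c=None):
    c=c or arm.get_calibration(n);K=c["intrinsics"];T=c["camera_from_world"]
    if n=="wrist":
        d=(np.array(uv,float)-K[:2,2])/[K[0,0],K[1,1]];t=np.hypot(*d);r=np.array([*(d*np.sin(t)/max(t,1e-9)),np.cos(t)])
    else: r=np.linalg.inv(K)@[*uv,1]
    R=T[:3,:3];o=-R.T@T[:3,3];r=R.T@r
    return o+r*(z-o[2])/r[2]
def proj(n,P,c=None):
    c=c or arm.get_calibration(n);K=c["intrinsics"];T=c["camera_from_world"]
    p=T[:3,:3]@P+T[:3,3]
    if n=="wrist":
        h=np.hypot(p[0],p[1]);t=np.arctan2(h,p[2]);q=p[:2]/max(h,1e-9)*t
    else:q=p[:2]/p[2]
    return K[:2,2]+q*[K[0,0],K[1,1]]
E
python3 - <<'E'
from h import *
b=arm.camera("top")
x0,y0,w,h=205,180,200,125
cv2.imwrite("pics/c.png",cv2.resize(b[y0:y0+h,x0:x0+w],None,fx=4,fy=4,interpolation=cv2.INTER_CUBIC)[:,:,::-1])
hsv=cv2.cvtColor(b,cv2.COLOR_RGB2HSV)
m=cv2.inRange(hsv,(22,80,80),(38,255,255))
n,l,st,ce=cv2.connectedComponentsWithStats(cv2.dilate(m,np.ones((3,3))))
for i in range(1,n):
    if st[i,4]>60 and st[i,0]>200: print("yellow",st[i],ce[i],ray("top",ce[i],.028))
m=cv2.inRange(b,(0,0,0),(55,55,55));m[:,:300]=0;m[:200]=0;m[240:]=0;m[:,345:]=0
p=cv2.findNonZero(m);print(len(p),cv2.minAreaRect(p),p.mean((0,1)))
(c,_,_)=cv2.minAreaRect(p);print("nut",ray("top",c,.06))
bx=cv2.boxPoints(cv2.minAreaRect(p));P=[ray("top",q,.06)[:2] for q in bx];print(P)
E
```

```text
yellow [232 225  25  25 389] [244.20565553 237.39845758] [0.46686405 0.10823958 0.028     ]
yellow [334 271  20  20 265] [343.62264151 280.8490566 ] [ 0.34268859 -0.15942866  0.028     ]
155 ((320.1094665527344, 222.8372802734375), (25.4615421295166, 15.615386009216309), 22.61986541748047) [321.12258065 219.70967742]
nut [ 0.49914877 -0.09809174  0.06      ]
[array([ 0.4939225 , -0.05845971]), array([ 0.53227928, -0.0758002 ]), array([ 0.5043839 , -0.13779096]), array([ 0.46625977, -0.12022079])]
```

View pics/c.png

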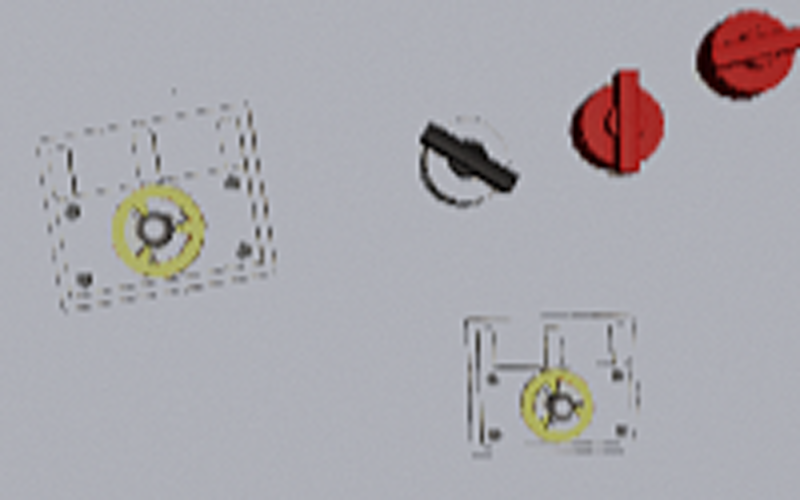

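The crop confirms the larger station with its ring at (158,230), and the black-winged steel nut at (470,158). Next I work out the move to above the nut.

```bash
cat >> h.py <<'E'
from scipy.spatial.transform import Rotation as Ro
def off(P,yawdeg=None):
    s=arm.sense();R=Ro.from_euler("xyz",s["tool_rot"]).as_matrix()
    d=R.T@(np.array(P)-s["eef_pos"])/.05
    y=None if yawdeg is None else -((np.deg2rad(yawdeg)-s["tool_rot"][2]+np.pi)%(2*np.pi)-np.pi)
    print("offset",d.round(3),"yaw",y)
def st():
    s=arm.sense();print("t",s["time_s"].__round__(2),"p",(s["eef_pos"]*1000).round(1),"yaw",np.rad2deg(s["tool_rot"]).round(1),"F",s["contact_force"].round(2),"M",s["moment"].round(3),"w",round(s["gripper_width"]*1000,1),"g",round(float(s["grasp_force"]),1),"q6",s["q"][5].round(2))
E
python3 - <<'E'
from h import *
a,b=ray("top",(205+430/4,180+132/4),.061),ray("top",(205+510/4,180+183/4),.061)
n=(a+b)/2;y=np.rad2deg(np.arctan2(*(a-b)[1::-1]));print(a,b,n,y);off([n[0],n[1],.16],y)
E
```

```text
[ 0.52597948 -0.0785634   0.061     ] [ 0.49046578 -0.13076795  0.061     ] [ 0.50822263 -0.10466567  0.061     ] 55.77333751086323
offset [-10.209 -10.625   0.724] yaw 1.7843732805077142
```

```bash
python3 -m pendant '[{"offset":[-10.2,-10.6,0],"yaw":1.78},{"offset":[-10.2,-10.6,0],"yaw":1.78},{"offset":[-10.2,-10.6,0],"yaw":1.78},{"offset":[-10.2,-10.6,0],"yaw":1.78},{"offset":[-10.2,-10.6,0],"yaw":1.78},{"offset":[-10.2,-10.6,0],"yaw":1.78},{"offset":[-10.2,-10.6,0],"yaw":1.78},{"offset":[-10.2,-10.6,0],"yaw":1.78}]' -1; python3 -c "
from h import *
st();off([.508,-.1047,.16],55.8)"
```

```text
time_s: 1.15
eef_pos: [0.421, 0.1137, 0.1963]
tool_rot: [3.141, -0.0, 1.252]
contact_force: [0.7, 0.1, -0.6]
gripper_width: 0.0879
grasp_force: 0.0
t 1.15 p [421.  113.7 196.3] yaw [180.   -0.   71.7] F [ 0.73  0.07 -0.64] M [-0.045  0.033 -0.007] w 87.9 g 0.0 q6 0.56
offset [-3.603  3.022  0.727] yaw 0.27786865708699793
```

```bash
python3 -m pendant '[{"offset":[-3.6,3.02,0.4],"yaw":0.28},{"offset":[-3.6,3.02,0.73],"yaw":0.28},{"offset":[-3.6,3.02,0.73],"yaw":0.28},{"offset":[-3.6,3.02,0.73],"yaw":0.28},{"offset":[-3.6,3.02,0.73],"yaw":0.28},{"offset":[-3.6,3.02,0.73],"yaw":0.28},{"offset":[-3.6,3.02,0.73],"yaw":0.28}]'; python3 - <<'E'
from h import *
c=arm.get_calibration("wrist");a=arm.camera("wrist");st()
np.savez("w.npz",a=a,K=c["intrinsics"],T=c["camera_from_world"]);print(c["intrinsics"])
print(proj("wrist",[.508,-.1047,.061],c))
cv2.imwrite("pics/w1.png",cv2.resize(a,(800,600))[:,:,::-1])
E
```

```text
time_s: 2.02
eef_pos: [0.5084, -0.101, 0.1598]
tool_rot: [-3.141, -0.0, 0.979]
contact_force: [-0.2, 0.5, 0.5]
gripper_width: 0.088
grasp_force: 0.0
t 2.08 p [ 508.5 -101.   159.9] yaw [180.   -0.   56.1] F [ 0.26  0.32 -0.55] M [-0.015  0.126 -0.049] w 87.5 g 0.0 q6 0.37
[[325.1922621    0.         276.33998975]
 [  0.         325.1922621  214.56843092]
 [  0.           0.           1.        ]]
[276.80499368 210.08955505]
```

View pics/w1.png

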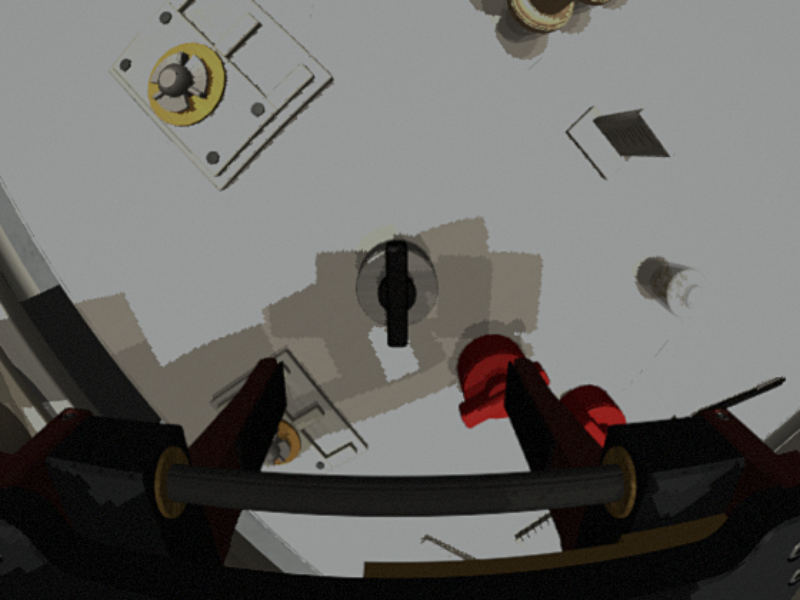

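The wrist view shows the black nut with its wing from (397,241) to (398,346), the red nut near the right finger at (490,375), and the stud at (175,80).

```bash
python3 - <<'E'
from h import *
d=np.load("w.npz");a=d["a"];c=dict(intrinsics=d["K"],camera_from_world=d["T"])
m=cv2.inRange(a,(0,0,0),(48,48,48));m[:160]=0;m[255:]=0;m[:,:262]=0;m[:,295:]=0
n,l,s,ce=cv2.connectedComponentsWithStats(m);i=1+s[1:,4].argmax();print(s[i],ce[i])
for uv in((397,241),(398,346)): print(ray("wrist",(uv[0]*.7,uv[1]*.7),.062,c))
P=[ray("wrist",(x*.7,y*.7),.062,c) for x,y in((397,241),(398,346))]
n=(P[0]+P[1])/2;dd=P[0]-P[1];print("nut",n,np.linalg.norm(dd),np.rad2deg(np.arctan2(dd[1],dd[0])))
print("tip",ray("wrist",(175*.7,79*.7),.055,c),"ring",ray("wrist",(187*.7,84*.7),.028,c),"tcp px",proj("wrist",arm.sense()["eef_pos"],c))
off([n[0],n[1],.10],np.rad2deg(np.arctan2(dd[1],dd[0])))
E
```

```text
[ 262  168   33   75 1408] [277.48011364 202.83451705]
[ 0.5304163  -0.07308824  0.062     ]
[ 0.49181711 -0.13184462  0.062     ]
nut [ 0.51111671 -0.10246643  0.062     ] 0.07030085342081716 56.69763467132234
tip [0.47143468 0.1035377  0.055     ] ring [0.46898869 0.10612755 0.028     ] tcp px [274.18715266 250.29781491]
offset [0.005 0.06  1.198] yaw -0.010168395819608378
```

```bash
python3 -m pendant '[{"offset":[0,0.06,0],"yaw":-0.01},{"offset":[0,0.06,0],"yaw":-0.01},{"offset":[0,0.06,0.6],"yaw":-0.01},{"offset":[0,0.06,1.2],"yaw":-0.01},{"offset":[0,0.06,1.8],"yaw":-0.01},{"offset":[0,0.06,2.1],"yaw":-0.01},{"offset":[0,0.06,2.33],"yaw":-0.01},{"offset":[0,0.06,2.33],"yaw":-0.01}]' 0 15; python3 -c "
from h import *
st()"
```

```text
time_s: 3.08
eef_pos: [0.5112, -0.1037, 0.0429]
tool_rot: [-3.141, 0.0, 0.988]
contact_force: [-0.2, 0.5, -0.2]
gripper_width: 0.0441
grasp_force: 0.0
t 3.08 p [ 511.2 -103.7   42.9] yaw [-180.     0.    56.6] F [-0.22  0.47 -0.17] M [-0.1    0.09   0.008] w 44.1 g 0.0 q6 0.36
```

```bash
python3 -m pendant '[{"offset":[0,0,0],"yaw":0},{"offset":[0,0,0],"yaw":0},{"offset":[0,0,0],"yaw":0},{"offset":[0,0,0],"yaw":0},{"offset":[0,0,0],"yaw":0},{"offset":[0,0,0],"yaw":0}]' 1 20; python3 -m pendant '[{"offset":[0,0,-0.3],"yaw":0},{"offset":[0,0,-0.8],"yaw":0},{"offset":[0,0,-1.6],"yaw":0},{"offset":[0,0,-2],"yaw":0},{"offset":[0,0,-2],"yaw":0}]';python3 -c "
from h import *
st();off([.469,.105,.145])"
```

```text
time_s: 3.82
eef_pos: [0.5113, -0.1038, 0.0432]
tool_rot: [-3.142, 0.0, 0.988]
contact_force: [-0.2, -0.0, -0.0]
gripper_width: 0.0004
grasp_force: 0.0
time_s: 4.45
eef_pos: [0.5127, -0.1041, 0.1455]
tool_rot: [3.137, -0.002, 0.988]
contact_force: [0.9, 0.8, 0.7]
gripper_width: 0.0007
grasp_force: 0.0
t 4.45 p [ 512.7 -104.1  145.5] yaw [ 1.798e+02 -1.000e-01  5.660e+01] F [0.86 0.85 0.66] M [-0.052  0.109  0.001] w 0.7 g 0.0 q6 0.36
offset [ 3.010e+00 -3.031e+00  1.000e-03] yaw None
```

The gripper closed on nothing, so I look again.

```bash
python3 - <<'E'
from h import *
c=arm.get_calibration("wrist");a=arm.camera("wrist");st()
np.savez("w.npz",a=a,K=c["intrinsics"],T=c["camera_from_world"])
for p in((.511,-.1025,.062),(.511,-.1025,0)):print(proj("wrist",p,c)/.7)
cv2.imwrite("pics/w2.png",cv2.resize(a,(800,600))[:,:,::-1])
E
```

```text
t 4.5 p [ 511.7 -103.9  144.2] yaw [179.9  -0.   56.6] F [-0.8  -0.34 -0.12] M [-0.014  0.064 -0.03 ] w 0.7 g 0.0 q6 0.36
[388.26034407 301.82505662]
[389.13399672 277.44770981]
```

View pics/w2.png

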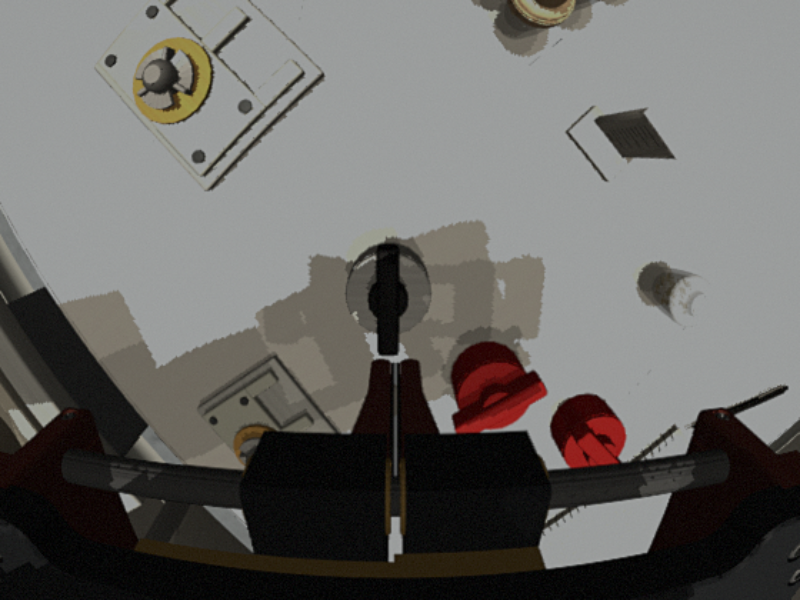

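The nut is untouched, with its wing from (388,244) to (388,355), and the finger tips are at (395,360). I'll check the wrist camera geometry against the scene camera.

```bash
python3 - <<'E'
from h import *
d=np.load("w.npz");c=dict(intrinsics=d["K"],camera_from_world=d["T"]);T=d["T"]
s=arm.sense();R=Ro.from_euler("xyz",s["tool_rot"]).as_matrix()
o=-T[:3,:3].T@T[:3,3]
print("cam in tool",R.T@(o-s["eef_pos"]),"\n",(T[:3,:3]@R).round(3), s["tool_rot"])
P=[ray("wrist",(x*.7,y*.7),.062,c) for x,y in((388,244),(388,355))];print(P,(P[0]+P[1])/2,np.linalg.norm(P[0]-P[1]))
for n in("scene","top"): print(n,proj(n,[.511,-.1025,.062])/.7,proj(n,s["eef_pos"])/.7,proj(n,[.469,.105,.028])/.7)
a=arm.camera("scene");uv=proj("scene",s["eef_pos"]).astype(int)
x,y=max(uv[0]-70,0),max(uv[1]-60,0);print(x,y)
cv2.imwrite("pics/s2.png",cv2.resize(a[y:y+110,x:x+150],None,fx=5,fy=5,interpolation=cv2.INTER_CUBIC)[:,:,::-1])
E
```

```text
cam in tool [ 0.08351815  0.00218319 -0.18951495] 
 [[-0.     1.    -0.001]
 [-0.954 -0.001 -0.301]
 [-0.301  0.001  0.954]] [ 3.13964080e+00 -7.44118920e-04  9.87737433e-01]
[array([ 0.53068811, -0.07262257,  0.062     ]), array([ 0.49124475, -0.13183266,  0.062     ])] [ 0.51096643 -0.10222761  0.062     ] 0.07114500931401738
scene [436.44734176 277.37437451] [436.49191747 247.92892724] [414.62350959 325.50404808]
top [459.53308144 311.87456429] [465.36444493 306.76569891] [350.53812067 337.98609682]
235 113
```

View pics/s2.png

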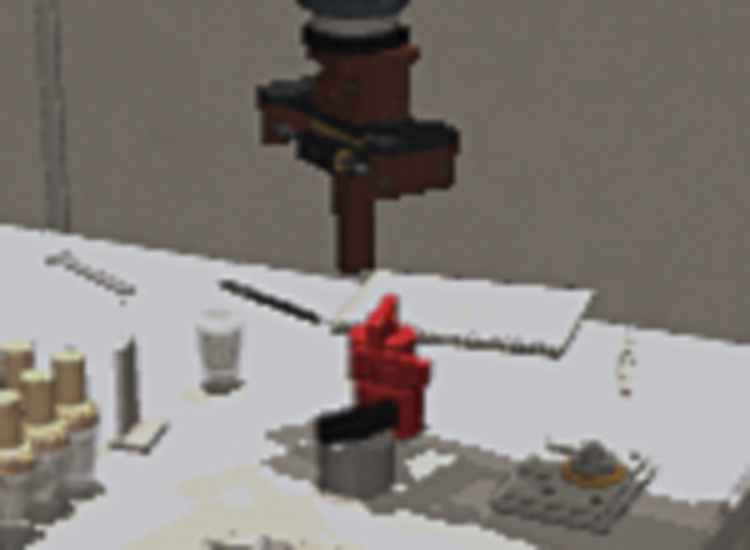

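In the scene crop the finger tips sit at about y=272 where the reported TCP projects to y=303. That puts the real tips about 20 mm above the reported TCP, so they passed just over the wing. I'll descend 18 mm lower, watching the force.

```bash
python3 -m pendant '[{"offset":[0,0,0],"yaw":0},{"offset":[0,0,0],"yaw":0},{"offset":[0,0,0.8],"yaw":0},{"offset":[0,0,1.6],"yaw":0},{"offset":[0,0,2.1],"yaw":0},{"offset":[0,0,2.2],"yaw":0},{"offset":[0,0,2.3],"yaw":0},{"offset":[0,0,2.36],"yaw":0}]' 0 20; python3 -m pendant '[{"offset":[0,0,0],"yaw":0},{"offset":[0,0,0],"yaw":0},{"offset":[0,0,0],"yaw":0},{"offset":[0,0,0],"yaw":0},{"offset":[0,0,0],"yaw":0},{"offset":[0,0,0],"yaw":0}]' 1 20;python3 -c "
from h import *
st()"
```

```text
time_s: 5.55
eef_pos: [0.5119, -0.1039, 0.0257]
tool_rot: [3.14, -0.0, 0.988]
contact_force: [-0.0, 0.2, -0.1]
gripper_width: 0.0441
grasp_force: 0.0
time_s: 6.3
eef_pos: [0.5112, -0.1038, 0.0251]
tool_rot: [-3.141, 0.0, 0.988]
contact_force: [-0.9, 0.1, -0.4]
gripper_width: 0.0138
grasp_force: 19.8
t 6.3 p [ 511.2 -103.8   25.1] yaw [-180.     0.    56.6] F [-0.91  0.05 -0.39] M [-0.068  0.139  0.009] w 13.8 g 19.8 q6 0.36
```

Gripped: 13.8 mm wide at 20 N. Lift and carry toward the station, stopping short to view the stud.

```bash
python3 -m pendant '[{"offset":[0,0,-0.4],"yaw":0},{"offset":[0,0,-1.2],"yaw":0},{"offset":[0,0,-2],"yaw":0},{"offset":[0.3,-0.6,-2.2],"yaw":0},{"offset":[0.7,-1.5,-2.2],"yaw":0},{"offset":[1.1,-2.4,-2.2],"yaw":0},{"offset":[1.37,-3,-2.2],"yaw":0},{"offset":[1.37,-3,-2.2],"yaw":0}]'; python3 -m pendant '[{"offset":[0,0,0],"yaw":0},{"offset":[0,0,0],"yaw":0}]'; python3 - <<'E'
from h import *
st();c=arm.get_calibration("wrist");a=arm.camera("wrist")
np.savez("w.npz",a=a,K=c["intrinsics"],T=c["camera_from_world"])
print([proj("wrist",p,c)/.7 for p in((.469,.105,.028),(.469,.105,.055))])
cv2.imwrite("pics/w3.png",cv2.resize(a,(800,600))[:,:,::-1])
E
```

```text
time_s: 7.3
eef_pos: [0.4223, 0.0372, 0.1351]
tool_rot: [-3.141, 0.0, 0.991]
contact_force: [0.5, 0.6, -1.3]
gripper_width: 0.0137
grasp_force: 19.9
time_s: 7.55
eef_pos: [0.4246, 0.0353, 0.1352]
tool_rot: [3.141, -0.0, 0.987]
contact_force: [0.2, -0.7, -2.0]
gripper_width: 0.0137
grasp_force: 19.9
t 7.55 p [424.6  35.3 135.2] yaw [180.   -0.   56.5] F [ 0.18 -0.66 -1.98] M [-0.077  0.107 -0.019] w 13.7 g 19.9 q6 0.64
[array([390.38199317, 165.09594529]), array([389.91102803, 165.1965774 ])]
```

View pics/w3.png

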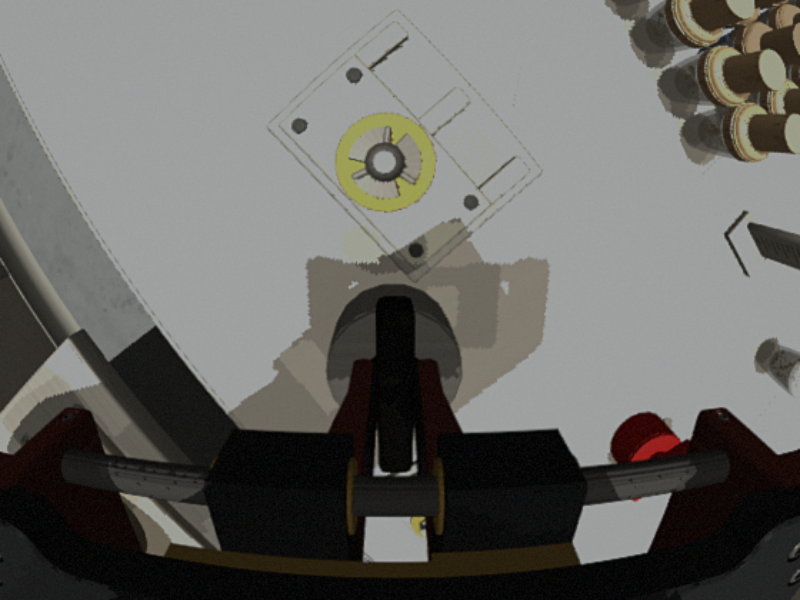

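The stud tip is at (385,161) with the ring centred at (386,162), and the held wing runs from (395,296) to (395,471).

```bash
python3 - <<'E'
from h import *
d=np.load("w.npz");a=d["a"];c=dict(intrinsics=d["K"],camera_from_world=d["T"])
hsv=cv2.cvtColor(a,cv2.COLOR_RGB2HSV);m=cv2.inRange(hsv,(22,90,80),(38,255,255));m[160:]=0;m[:,:210]=0;m[:,330:]=0
p=cv2.convexHull(cv2.findNonZero(m)).reshape(-1,2)
P=np.array([ray("wrist",q,.028,c)[:2] for q in p]);e=cv2.fitEllipse((P*1e4).astype(np.float32));print("ring",np.array(e[0])/10,np.array(e[1])/10)
print("tip",ray("wrist",(385*.7,161*.7),.055,c)*1000)
s=arm.sense();R=Ro.from_euler("xyz",s["tool_rot"]).as_matrix();t=s["eef_pos"]
f=lambda x,y,h:(proj("wrist",t+R@np.array([x,y,0])+[0,0,h-.025],c)/.7).round(1)
print("far top",f(.035,0,.062),"far bot",f(.035,0,.040),"near top",f(-.035,0,.062),"1mm:",f(.036,0,.062)-f(.035,0,.062),f(-.034,0,.062)-f(-.035,0,.062))
print("cup far: bottom",f(.0285,0,0),"top",f(.0285,0,.04), "sides",f(0,.0285,.04),f(0,-.0285,.04))
g=a[:,276].astype(int).sum(1);print("col276",[(int(y/.7),int(g[y])) for y in range(190,235)])
g=a[315:345,276].astype(int).sum(1);print(g)
E
```

```text
ring [467.24672852 108.79990234] [62.46304932 62.67606201]
tip [468.01633352 108.56841905  55.        ]
far top [390.1 308. ] far bot [390.7 290.6] near top [390.9 472.7] 1mm: [ 0.  -2.8] [ 0. -2.]
cup far: bottom [391.5 281.1] top [390.7 306.6] sides [459.7 372.1] [322.5 372. ]
col276 [(271, 230), (272, 305), (274, 313), (275, 307), (277, 318), (278, 310), (280, 307), (281, 321), (282, 265), (284, 128), (285, 104), (287, 98), (288, 110), (290, 95), (291, 111), (292, 117), (294, 118), (295, 23), (297, 0), (298, 12), (300, 0), (301, 26), (302, 0), (304, 27), (305, 15), (307, 16), (308, 11), (310, 7), (311, 25), (312, 34), (314, 1), (315, 34), (317, 4), (318, 22), (320, 21), (321, 19), (322, 23), (324, 25), (325, 13), (327, 12), (328, 11), (330, 27), (331, 4), (332, 0), (334, 9)]
[ 30  39  20  18  28  45   3  15  15  24  18  32  25  29  16  28 166 191
 154  42  52  46  52  70  87  79  69  60  65  88]
```

```bash
cat >> h.py <<'E'
def ring():
    c=arm.get_calibration("wrist");a=arm.camera("wrist");s=arm.sense()
    hsv=cv2.cvtColor(a,cv2.COLOR_RGB2HSV);m=cv2.inRange(hsv,(22,90,80),(38,255,255));m[190:]=0
    u=proj("wrist",[.467,.1088,.028],c);k=np.zeros_like(m);cv2.circle(k,tuple(int(v) for v in u),50,255,-1);m&=k
    p=cv2.convexHull(cv2.findNonZero(m)).reshape(-1,2)
    P=np.array([ray("wrist",q,.028,c)[:2] for q in p]);e=cv2.fitEllipse((P*1e4).astype(np.float32))
    print("ring",np.array(e[0])/10,np.array(e[1])/10,"yaw",s["tool_rot"][2],"u",u);return a
E
python3 -m pendant '[{"offset":[0.16,-0.21,0],"yaw":0.16},{"offset":[0.32,-0.43,0],"yaw":0.33},{"offset":[0.48,-0.64,0],"yaw":0.5},{"offset":[0.64,-0.85,0],"yaw":0.66},{"offset":[0.8,-1.07,0],"yaw":0.82},{"offset":[0.96,-1.3,0],"yaw":0.99},{"offset":[1.12,-1.5,0],"yaw":1.15},{"offset":[1.27,-1.7,0],"yaw":1.31}]'; python3 -m pendant '[{"offset":[0,0,0],"yaw":0},{"offset":[0,0,0],"yaw":0},{"offset":[0,0,0],"yaw":0}]'; python3 -c "
from h import *
st();a=ring();np.save('a4.npy',a)"
```

```text
time_s: 8.6
eef_pos: [0.3882, 0.1357, 0.1351]
tool_rot: [-3.142, -0.0, -0.329]
contact_force: [0.7, 1.0, -1.2]
gripper_width: 0.0139
grasp_force: 19.9
time_s: 8.98
eef_pos: [0.388, 0.1353, 0.1352]
tool_rot: [3.142, -0.0, -0.321]
contact_force: [0.3, 0.9, -1.5]
gripper_width: 0.0136
grasp_force: 19.9
t 8.97 p [388.  135.3 135.2] yaw [180.   -0.  -18.4] F [ 0.32  0.91 -1.46] M [ 0.019  0.094 -0.029] w 13.6 g 19.9 q6 2.2
ring [468.38422852 108.82349854] [59.70617676 62.90220337] yaw -0.32157959001564107 u [276.0636981  116.33677927]
```

```bash
python3 -m pendant '[{"offset":[0.2,0,0.25],"yaw":0},{"offset":[0.45,0,0.5],"yaw":0},{"offset":[0.72,0,0.8],"yaw":0},{"offset":[0.72,0,0.94],"yaw":0},{"offset":[0.72,0,0.94],"yaw":0},{"offset":[0.72,0,0.94],"yaw":0},{"offset":[0.72,0,0.94],"yaw":0}]'; python3 - <<'E'
from h import *
c=arm.get_calibration("wrist");st();a=ring()
np.savez("w.npz",a=a,K=c["intrinsics"],T=c["camera_from_world"])
cv2.imwrite("pics/w5.png",cv2.resize(a[80:300,145:410],None,fx=2.7,fy=2.7,interpolation=cv2.INTER_CUBIC)[:590,:,::-1])
s=arm.sense();R=Ro.from_euler("xyz",s["tool_rot"]).as_matrix();t=s["eef_pos"]
f=lambda P:((proj("wrist",P,c)-[145,80])*2.7+1.35).round(1)
g=lambda x,y,h:f(t+R@np.array([x,y,0])+[0,0,h-.025])
print("far top",g(.035,0,.062),"far bot",g(.035,0,.040),"near top",g(-.035,0,.062),"cup bot",g(.0285,0,0),"sides",g(0,.0285,.04),g(0,-.0285,.04))
for h in (.055,.028):print(f(np.array([.4678,.108,h])),f(np.array([.4678,.108,h])+R@[.001,0,0]),f(np.array([.4678,.108,h])+R@[0,.001,0]))
E
```

```text
time_s: 9.9
eef_pos: [0.422, 0.1246, 0.0886]
tool_rot: [-3.141, -0.001, -0.322]
contact_force: [-0.7, 0.2, -1.7]
gripper_width: 0.0137
grasp_force: 19.9
t 9.9 p [422.  124.6  88.6] yaw [-180.    -0.   -18.4] F [-0.71  0.21 -1.68] M [ 0.037  0.13  -0.003] w 13.7 g 19.9 q6 2.15
ring [480.79458008 111.08011475] [34.85049744 53.6692749 ] yaw -0.3218430849980545 u [276.67586376 162.96189664]
far top [352.9 374.9] far bot [353.4 341.3] near top [353.5 683.6] cup bot [354. 322.] sides [482.9 494.2] [224.4 494.2]
[358.9 237.1] [358.9 233.2] [362.8 237.1]
[358.6 221.9] [358.6 218.4] [362.2 221.9]
```

View pics/w5.png

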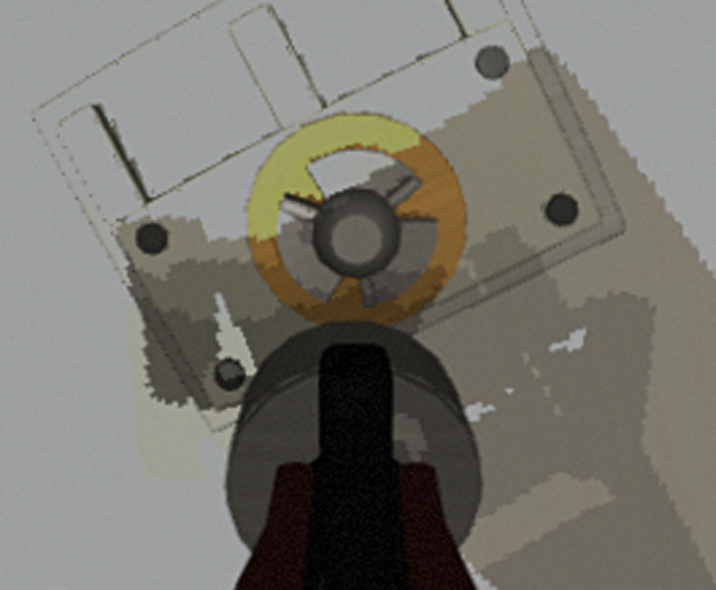

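The close view shows the stud tip at (357,238), the cup edges at 227 and 482, and the thread gaps. The nut sits within 0.3 mm of the TCP axis, and the stud is 48.5 mm ahead along tool x. Move over it and start lowering.

```bash
python3 -m pendant '[{"offset":[0.4,0,0],"yaw":0},{"offset":[0.8,0.01,0],"yaw":0},{"offset":[0.97,0.01,0],"yaw":0},{"offset":[0.97,0.01,0],"yaw":0},{"offset":[0.97,0.01,0],"yaw":0},{"offset":[0.97,0.01,0.15],"yaw":0},{"offset":[0.97,0.01,0.3],"yaw":0},{"offset":[0.97,0.01,0.4],"yaw":0}]'; python3 -c "
from h import *
st()"; python3 -m pendant '[{"offset":[0,0,0],"yaw":0},{"offset":[0,0,0],"yaw":0},{"offset":[0,0,0.03],"yaw":0},{"offset":[0,0,0.06],"yaw":0}]';  python3 -c "
from h import *
st()"
```

```text
time_s: 10.95
eef_pos: [0.4672, 0.1086, 0.0674]
tool_rot: [3.141, 0.001, -0.322]
contact_force: [0.4, -0.0, -2.1]
gripper_width: 0.0135
grasp_force: 19.9
t 10.95 p [467.2 108.6  67.4] yaw [180.    0.  -18.4] F [ 0.41 -0.01 -2.06] M [ 0.048  0.107 -0.023] w 13.5 g 19.9 q6 2.1
time_s: 11.45
eef_pos: [0.4679, 0.1086, 0.0652]
tool_rot: [-3.141, -0.0, -0.322]
contact_force: [-0.1, -1.2, -1.9]
gripper_width: 0.0137
grasp_force: 19.9
t 11.45 p [467.9 108.6  65.2] yaw [-180.    -0.   -18.5] F [-0.09 -1.22 -1.87] M [0.029 0.125 0.008] w 13.7 g 19.9 q6 2.1
```

```bash
for i in 1 2 3 4; do :; done; python3 -m pendant '[{"offset":[0,0,0.02],"yaw":0},{"offset":[0,0,0.04],"yaw":0},{"offset":[0,0,0.04],"yaw":0}]'; python3 -m pendant '[{"offset":[0,0,0.02],"yaw":0},{"offset":[0,0,0.04],"yaw":0},{"offset":[0,0,0.04],"yaw":0}]'
```

```text
time_s: 11.82
eef_pos: [0.4677, 0.1085, 0.0631]
tool_rot: [3.142, 0.0, -0.322]
contact_force: [-0.4, -0.3, -1.6]
gripper_width: 0.0135
grasp_force: 19.9
time_s: 12.2
eef_pos: [0.4682, 0.1087, 0.0615]
tool_rot: [-3.141, -0.001, -0.322]
contact_force: [0.3, 0.5, 2.5]
gripper_width: 0.0136
grasp_force: 19.9
```

```bash
python3 -m pendant '[{"offset":[0,0,-0.006],"yaw":-0.08},{"offset":[0,0,-0.011],"yaw":-0.16},{"offset":[0,0,-0.017],"yaw":-0.24},{"offset":[0,0,-0.022],"yaw":-0.32},{"offset":[0,0,-0.022],"yaw":-0.32}]'; python3 -c "
from h import *
st()";python3 -m pendant '[{"offset":[0,0,-0.006],"yaw":-0.08},{"offset":[0,0,-0.011],"yaw":-0.16},{"offset":[0,0,-0.017],"yaw":-0.24},{"offset":[0,0,-0.017],"yaw":-0.24}]'; python3 -c "
from h import *
st()"
```

```text
time_s: 12.82
eef_pos: [0.4675, 0.1085, 0.0624]
tool_rot: [3.141, 0.0, -0.003]
contact_force: [-1.1, -0.3, 2.9]
gripper_width: 0.014
grasp_force: 19.9
t 12.82 p [467.5 108.5  62.4] yaw [180.    0.   -0.2] F [-1.07 -0.28  2.86] M [-0.149  0.427 -0.014] w 14.0 g 19.9 q6 1.78
time_s: 13.32
eef_pos: [0.4676, 0.1085, 0.0631]
tool_rot: [3.141, 0.0, 0.236]
contact_force: [-1.3, -0.4, 1.0]
gripper_width: 0.0138
grasp_force: 19.9
t 13.32 p [467.6 108.5  63.1] yaw [180.    0.   13.5] F [-1.26 -0.41  1.02] M [-0.184  0.413 -0.087] w 13.8 g 19.9 q6 1.54
```

```bash
for k in 1; do python3 -m pendant '[{"offset":[0,0,-0.003],"yaw":-0.06},{"offset":[0,0,-0.006],"yaw":-0.12},{"offset":[0,0,-0.006],"yaw":-0.12}]'; done | grep -E "eef|force|rot"; python3 -m pendant '[{"offset":[0,0,-0.003],"yaw":-0.06},{"offset":[0,0,-0.006],"yaw":-0.12},{"offset":[0,0,-0.006],"yaw":-0.12}]'| grep -E "eef|force|rot"; python3 -m pendant '[{"offset":[0,0,-0.003],"yaw":-0.06},{"offset":[0,0,-0.006],"yaw":-0.12},{"offset":[0,0,-0.006],"yaw":-0.12}]'| grep -E "eef|force|rot"
```

```text
eef_pos: [0.4679, 0.1086, 0.0634]
tool_rot: [3.141, -0.0, 0.355]
contact_force: [-0.8, -0.6, 0.1]
grasp_force: 19.9
eef_pos: [0.4677, 0.1085, 0.0635]
tool_rot: [-3.142, 0.0, 0.475]
contact_force: [0.7, 0.5, -1.9]
grasp_force: 19.9
eef_pos: [0.4677, 0.1086, 0.0639]
tool_rot: [-3.142, 0.0, 0.595]
contact_force: [0.0, -0.0, -2.1]
grasp_force: 19.9
```

```bash
python3 -m pendant '[{"offset":[0,0,0.01],"yaw":0},{"offset":[0,0,0.02],"yaw":0},{"offset":[0,0,0.02],"yaw":0}]'| grep -E "eef|force|rot"; python3 -m pendant '[{"offset":[0,0,0.01],"yaw":0},{"offset":[0,0,0.02],"yaw":0},{"offset":[0,0,0.02],"yaw":0}]'| grep -E "eef|force|rot"
```

```text
eef_pos: [0.4677, 0.1085, 0.063]
tool_rot: [-3.142, 0.0, 0.597]
contact_force: [0.9, 0.1, -1.2]
grasp_force: 19.9
eef_pos: [0.4677, 0.1085, 0.062]
tool_rot: [-3.142, 0.0, 0.598]
contact_force: [-0.2, -0.5, -1.2]
grasp_force: 19.9
```

In the gap. Lower further.

```bash
python3 -m pendant '[{"offset":[0,0,0.02],"yaw":0},{"offset":[0,0,0.04],"yaw":0},{"offset":[0,0,0.04],"yaw":0}]'| grep -E "eef|force|rot"; python3 -m pendant '[{"offset":[0,0,0.02],"yaw":0},{"offset":[0,0,0.04],"yaw":0},{"offset":[0,0,0.04],"yaw":0}]'| grep -E "eef|force|rot"
```

```text
eef_pos: [0.4679, 0.1087, 0.06]
tool_rot: [-3.142, -0.0, 0.598]
contact_force: [0.5, 2.7, -2.3]
grasp_force: 20.0
eef_pos: [0.4677, 0.1087, 0.0579]
tool_rot: [-3.141, -0.0, 0.598]
contact_force: [0.6, 3.6, -2.6]
grasp_force: 20.0
```

```bash
python3 -m pendant '[{"offset":[0,0,0.02],"yaw":0},{"offset":[0,0,0.04],"yaw":0},{"offset":[0,0,0.04],"yaw":0}]'| grep -E "eef|force|rot"; python3 -m pendant '[{"offset":[0,0,0.02],"yaw":0},{"offset":[0,0,0.04],"yaw":0},{"offset":[0,0,0.04],"yaw":0}]'| grep -E "eef|force|rot"; python3 -c "
from h import *
st()"
```

```text
eef_pos: [0.4677, 0.1086, 0.0558]
tool_rot: [-3.142, 0.0, 0.598]
contact_force: [0.9, 3.7, -3.0]
grasp_force: 20.0
eef_pos: [0.4678, 0.1085, 0.0539]
tool_rot: [3.142, -0.0, 0.598]
contact_force: [0.3, 3.6, -3.4]
grasp_force: 20.0
t 16.7 p [467.8 108.5  53.9] yaw [180.   -0.   34.2] F [ 0.34  3.55 -3.36] M [ 0.82  -0.074 -0.06 ] w 14.0 g 20.0 q6 1.18
```

```bash
python3 -m pendant '[{"offset":[0,0,0.01],"yaw":0},{"offset":[0,0,0.02],"yaw":0},{"offset":[0,0,0.02],"yaw":0}]'| grep -E "eef|force|rot"; python3 -m pendant '[{"offset":[0,0,0.01],"yaw":0},{"offset":[0,0,0.02],"yaw":0},{"offset":[0,0,0.02],"yaw":0}]'| grep -E "eef|force|rot"; python3 -c "
from h import *
st()"
```

```text
eef_pos: [0.4678, 0.1085, 0.053]
tool_rot: [3.142, -0.0, 0.598]
contact_force: [0.3, 3.0, -1.8]
grasp_force: 20.0
eef_pos: [0.4678, 0.1086, 0.0521]
tool_rot: [-3.142, -0.0, 0.598]
contact_force: [0.0, 5.1, 2.0]
grasp_force: 20.0
t 17.45 p [467.8 108.6  52.1] yaw [-180.    -0.    34.3] F [0.   5.14 2.04] M [ 0.891  0.088 -0.055] w 13.6 g 20.0 q6 1.18
```

Seated on the ring. Turn forward in steps, easing 0.5 mm in +y.

```bash
python3 -m pendant '[{"offset":[0.005,-0.008,0],"yaw":0},{"offset":[0.005,-0.008,0],"yaw":0.1},{"offset":[0.005,-0.008,0],"yaw":0.2},{"offset":[0.005,-0.008,0],"yaw":0.3},{"offset":[0.005,-0.008,0],"yaw":0.3}]'| grep -E "eef|force|rot"; python3 -c "
from h import *
st()"; python3 -m pendant '[{"offset":[0,0,0.003],"yaw":0.1},{"offset":[0,0,0.008],"yaw":0.2},{"offset":[0,0,0.015],"yaw":0.3},{"offset":[0,0,0.015],"yaw":0.3}]'| grep -E "eef|force|rot"; python3 -c "
from h import *
st()"
```

```text
eef_pos: [0.4677, 0.1085, 0.0519]
tool_rot: [3.141, 0.0, 0.299]
contact_force: [0.3, -0.4, 1.4]
grasp_force: 19.9
t 18.07 p [467.7 108.5  51.9] yaw [180.    0.   17.1] F [ 0.29 -0.41  1.37] M [-0.197 -0.093 -0.045] w 13.6 g 19.9 q6 1.48
eef_pos: [0.4678, 0.1087, 0.0513]
tool_rot: [3.141, -0.0, 0.001]
contact_force: [0.7, -0.9, 1.2]
grasp_force: 19.9
t 18.57 p [467.8 108.7  51.3] yaw [180.  -0.   0.] F [ 0.69 -0.87  1.2 ] M [-0.145 -0.083 -0.011] w 13.8 g 19.9 q6 1.77
```

```bash
python3 -m pendant '[{"offset":[0,0,0.006],"yaw":0.1},{"offset":[0,0,0.012],"yaw":0.2},{"offset":[0,0,0.018],"yaw":0.3},{"offset":[0,0,0.018],"yaw":0.3}]'| grep -E "eef|rot"; python3 -c "
from h import *
st()"; python3 -m pendant '[{"offset":[0,0,0.006],"yaw":0.1},{"offset":[0,0,0.012],"yaw":0.2},{"offset":[0,0,0.015],"yaw":0.25},{"offset":[0,0,0.015],"yaw":0.25}]'| grep -E "eef|rot"; python3 -c "
from h import *
st()"
```

```text
eef_pos: [0.4678, 0.1088, 0.0505]
tool_rot: [3.141, -0.0, -0.298]
t 19.07 p [467.8 108.8  50.5] yaw [180.   -0.  -17.1] F [0.21 0.46 3.58] M [-0.218 -0.009 -0.04 ] w 13.7 g 20.0 q6 2.07
eef_pos: [0.4677, 0.1089, 0.0498]
tool_rot: [3.141, -0.0, -0.548]
t 19.57 p [467.7 108.9  49.8] yaw [180.   -0.  -31.4] F [-0.02 -0.26  5.51] M [-0.296  0.023  0.014] w 13.8 g 20.0 q6 2.32
```

```bash
python3 -m pendant '[{"offset":[0,0,0],"yaw":0.05},{"offset":[0,0,0.003],"yaw":0.1},{"offset":[0,0,0.005],"yaw":0.14},{"offset":[0,0,0.005],"yaw":0.14}]'| grep -E "eef|rot"; python3 -c "
from h import *
st()"; python3 -m pendant '[{"offset":[0,0,0],"yaw":0},{"offset":[0,0,0],"yaw":0},{"offset":[0,0,0],"yaw":0},{"offset":[0,0,-0.3],"yaw":0},{"offset":[0,0,-0.8],"yaw":0},{"offset":[0,0,-0.8],"yaw":-0.15},{"offset":[0,0,-0.8],"yaw":-0.3}]' 0; python3 -c "
from h import *
st()"
```

```text
eef_pos: [0.4677, 0.109, 0.0495]
tool_rot: [3.141, 0.0, -0.689]
t 20.07 p [467.7 109.   49.5] yaw [180.    0.  -39.5] F [ 1.02 -0.61  6.23] M [-0.176  0.115 -0.007] w 13.8 g 20.0 q6 2.46
time_s: 20.95
eef_pos: [0.4683, 0.1092, 0.0908]
tool_rot: [-3.141, -0.001, -0.387]
contact_force: [-0.3, 0.4, 0.7]
gripper_width: 0.0438
grasp_force: 0.0
t 20.95 p [468.3 109.2  90.8] yaw [-1.799e+02 -1.000e-01 -2.220e+01] F [-0.29  0.41  0.72] M [0.061 0.186 0.002] w 43.8 g 0.0 q6 2.16
```

```bash
python3 -m pendant '[{"offset":[0,0,0],"yaw":-1.42},{"offset":[0,0,0],"yaw":-1.42},{"offset":[0,0,0],"yaw":-1.42},{"offset":[0,0,0],"yaw":-1.42},{"offset":[0,0,0],"yaw":-1.42},{"offset":[0,0,0],"yaw":-1.42},{"offset":[0,0,0],"yaw":-1.42},{"offset":[0,0,0],"yaw":-1.42}]' | grep rot; python3 -m pendant '[{"offset":[0,0,0],"yaw":-1.42},{"offset":[0,0,0],"yaw":-1.42},{"offset":[0,0,0],"yaw":-1.42},{"offset":[0,0,0],"yaw":-1.42},{"offset":[0,0,0],"yaw":-1.42},{"offset":[0,0,0],"yaw":-1.42},{"offset":[0,0,0],"yaw":-1.42},{"offset":[0,0,0],"yaw":-1.42}]' | grep rot; python3 - <<'E'
from h import *
st();c=arm.get_calibration("wrist");a=arm.camera("wrist")
s=arm.sense();print("expected wing px",(proj("wrist",[.4677,.109,.087],c)-[145,100])*2.7)
cv2.imwrite("pics/w6.png",cv2.resize(a[100:315,145:420],None,fx=2.7,fy=2.7)[:,:,::-1])
E
```

```text
tool_rot: [3.141, -0.001, 1.033]
tool_rot: [3.141, 0.001, 2.453]
t 22.95 p [468.  109.1  90.4] yaw [180.    0.  140.5] F [ 0.23  0.28 -0.08] M [-0.053  0.01   0.021] w 44.4 g 0.0 q6 -0.68
expected wing px [353.59736579 394.49712943]
```

View pics/w6.png

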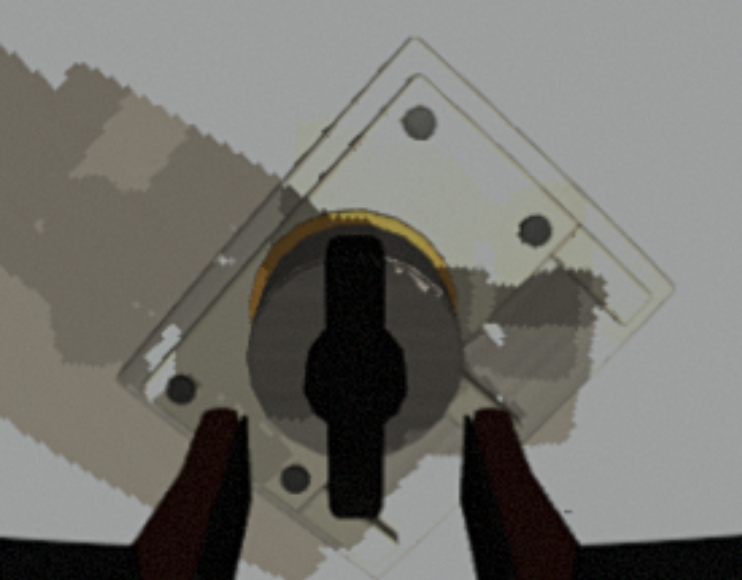

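The nut stands upright on the stud, with the wing aligned at x=355 between the fingers, which are centred at 354. Regrip and turn to the stop.

```bash
python3 -m pendant '[{"offset":[0,0,0.3],"yaw":0},{"offset":[0,0,0.6],"yaw":0},{"offset":[0,0,0.78],"yaw":0},{"offset":[0,0,0.78],"yaw":0}]' 0 20 | grep -E "eef|contact"; python3 -m pendant '[{"offset":[0,0,0],"yaw":0},{"offset":[0,0,0],"yaw":0},{"offset":[0,0,0],"yaw":0},{"offset":[0,0,0],"yaw":0},{"offset":[0,0,0],"yaw":0}]' 1 20 | grep zz; python3 -c "
from h import *
st()";  python3 -m pendant '[{"offset":[0,0,0.002],"yaw":0.04},{"offset":[0,0,0.004],"yaw":0.08},{"offset":[0,0,0.004],"yaw":0.08}]' | grep zz; python3 -c "
from h import *
st()"; python3 -m pendant '[{"offset":[0,0,0.002],"yaw":0.03},{"offset":[0,0,0.003],"yaw":0.06},{"offset":[0,0,0.003],"yaw":0.06}]' | grep zz; python3 -c "
from h import *
st()"
```

```text
eef_pos: [0.4669, 0.1088, 0.0492]
contact_force: [0.9, -0.2, -0.3]
t 24.12 p [468.  109.   50.6] yaw [180.    0.  140.3] F [-0.36 -0.35  1.61] M [-0.056  0.036  0.069] w 13.9 g 20.0 q6 -0.67
t 24.5 p [467.6 109.   50.3] yaw [-180.    -0.   135.7] F [-1.06 -0.81  3.03] M [-0.08   0.161  0.048] w 14.1 g 20.0 q6 -0.59
t 24.88 p [467.8 109.   50.1] yaw [180.    0.  132.2] F [-1.09  0.49  4.08] M [-0.076  0.22   0.083] w 13.8 g 20.0 q6 -0.53
```

```bash
python3 -m pendant '[{"offset":[0,0,0],"yaw":0.03},{"offset":[0,0,0],"yaw":0.06},{"offset":[0,0,0],"yaw":0.06}]' | grep zz; python3 -c "
from h import *
st()";  python3 -m pendant '[{"offset":[0,0,0],"yaw":0.02},{"offset":[0,0,0],"yaw":0.04},{"offset":[0,0,0],"yaw":0.04}]' | grep zz; python3 -c "
from h import *
st()"
```

```text
t 25.25 p [467.7 109.   50. ] yaw [-180.    -0.   128.8] F [-0.42  0.02  2.73] M [-0.085  0.143  0.044] w 13.6 g 20.0 q6 -0.47
t 25.62 p [467.5 108.9  49.9] yaw [-180.    -0.   126.5] F [-1.48 -0.87  2.7 ] M [-0.128  0.313  0.275] w 14.0 g 20.1 q6 -0.43
```

Torque stepped up to 0.275 N·m after about 87° in all, so the nut is at the stop. Release and back off.

```bash
python3 -m pendant '[{"offset":[0,0,0],"yaw":0},{"offset":[0,0,0],"yaw":0},{"offset":[0,0,0],"yaw":0},{"offset":[0,0,0],"yaw":0},{"offset":[0,0,-0.4],"yaw":0},{"offset":[0,0,-1],"yaw":0},{"offset":[0,0,-1.4],"yaw":0},{"offset":[0,0,-1.4],"yaw":0}]' 0; python3 - <<'E'
from h import *
st();c=arm.get_calibration("wrist");a=arm.camera("wrist")
print("expected wing px",(proj("wrist",[.4677,.109,.087],c)-[145,100])*2.7)
cv2.imwrite("pics/w7.png",cv2.resize(a[100:315,145:420],None,fx=2.7,fy=2.7)[:,:,::-1])
E
```

```text
time_s: 26.62
eef_pos: [0.4689, 0.1093, 0.1212]
tool_rot: [3.139, 0.001, 2.208]
contact_force: [-0.1, 0.1, 0.0]
gripper_width: 0.044
grasp_force: 0.0
t 26.62 p [468.9 109.3 121.2] yaw [1.798e+02 1.000e-01 1.265e+02] F [-0.09  0.1   0.03] M [-0.046 -0.02  -0.009] w 44.0 g 0.0 q6 -0.43
expected wing px [348.83481001 348.52775181]
```

View pics/w7.png

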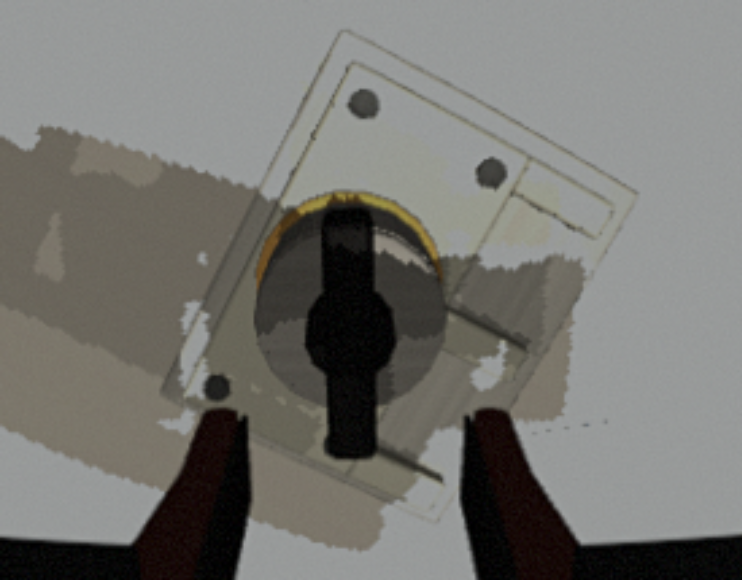

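The nut is upright on the ring, its wing centred at x≈349 and still aligned with the gripper. It has not sprung back and the gripper is clear, so I hand in.

```bash
python3 -c "
from cell import arm
print(arm.sign_off())"
```

```text
the job is handed in; nothing more can be done
None
```

The wing nut is threaded on and was turned about 87° forward until the torque rose to 0.28 N·m at the stop; I released it upright and handed the job in at about 27 s, but sign-off gave no verdict and I could not read the ring's travel directly.

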